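# Load the power-module test fixture and snap its covers shut

### The arm

A 6-joint arm with a two-finger parallel gripper is mounted at the origin on the work surface. World frame = base frame: x ahead of the robot, y to its left, z up, the work surface at z = 0. Lengths are in m, angles in rad, forces in N, time in s.
With the tool pointing down it reaches from about 0.425 to 0.925 m from the base axis. Payload 12.5 kg.
Tool frame: the origin (TCP) lies on the centre line of the jaws, within the pads' length; the fingertips stand 11 mm ahead of it and the grasp point (between the pads) lies 8 mm behind it; z points along the fingers, y is the line along which they close (so a half turn about z gives the same grasp; the last joint's range is limited). The gripper opens to 85 mm and grips with 20 to 120 N. Pads are 22 mm wide; open, the fingers measure 114 mm over their backs; the gripper's body (76 mm by 85 mm) begins 54 mm behind the grasp point. The pads swing forward as they close: fully open they stand 13 mm farther back than shut.
Start: joints at [1.149, 0.491, 1.559, -0, 1.092, -0.106], TCP at [0.194, 0.594, 0.242] pointing down, gripper open.
Joint ranges: [-3.1, 3.1], [-0.84, 2.19], [0.05, 2.79], [-1.13, 4.28], [0.06, 2.93], [-2.69, 2.69]. Speed limits (rad/s): [2.22, 2.22, 2.79, 3.14, 3.14, 3.14].

### API

Orientations are given as a unit quaternion [x, y, z, w].
In Python, from cell import readout, grab_frame, workorder gives the robot as it stands.
- The arm moves only by the shell command python3 -m creep 'ROWS' [OPENING] [FORCE]. ROWS is text: rows parted by semicolons, each of 4 numbers parted by spaces: the shift along the tool's x, y, z in units of 60 mm (1.0 is 60 mm), then the turn about the tool's z in units of 8 degrees (1.0 is 8 degrees). A call has 1 to 20 rows; each row shifts and turns the commanded pose from where the row before left it, along the tool's axes as they then stand; what a row does not reach is not made up. A row lasts 1/8 s, in which the tool goes at most 62.5 mm and 10.7 degrees, less where a joint would pass 70% of its speed; a pose out of reach is approached as far as the arm can. A call is refused whole if a number of a shift passes 1 or a number of a turn 1, either way. A call with a gripper value outside its range is refused whole. OPENING is the closure, from 0 (fully open) to 1 (shut), set as the call begins (- or left out, the last holds). The fingers move at their own pace and stop on an object; FORCE is the grip in N (left out, the last holds). Time passes only in rows, so rows that do not move let the fingers close. It gives the time, the measured TCP pose, the force, the opening and the grip force at its end, in the units of the state.
- readout.sense(): the state, without advancing time (a new reading comes with each control period).
- grab_frame(name): name is "scene" or "side" or "wrist"; returns a dict with "color" (420x560x3 uint8, red, green, blue), "intrinsics" (3x3 intrinsics, pixels), "R" (3x3) and "t" (3): a world point X has camera coordinates R X + t; the wrist camera has in their place "tool_from_camera" (4x4, takes a point from camera to tool coordinates, whose origin is the TCP and whose axes are the flange's). Camera axes: x right, y down, z forward; pixel columns grow to the right and rows downward; lengths in m; the calibration is good to about 2 mm. A picture is of the moment at which its call begins: read the wrist's pose just before it. There is no depth.
- workorder.job_done(): hands the job in; it is judged then, once.
The state is a dict: "t": time; "joint_positions": joint angles; "qd": joint speeds; "joint_torque": joint torques, N m; "tool_pos": TCP position; "ee_rot": TCP orientation; "wrist_force": force on the tool from outside, world axes, zero at the start; "wrist_torque": the same for the moment, N m; "opening": finger opening in m; "gripper_force": force on a finger pad.
Only numpy, scipy, OpenCV 4.12 (cv2) and the standard library are available. Lean on these libraries where they do the work, as an engineer would, in place of code of your own. Each camera call takes 0.05 s, during which the arm holds its last target. There are 200 camera calls.

### The job

Load every power module lying on the bench into the test fixture, one after the other from the shortest to the longest, each lying flat on the floor of the pocket made for its length; if a size is missing, leave its pocket empty. Press all four covers down until they snap and stay shut, the covers of empty pockets too, and only when all are shut press the start button fully down and let go. Leave the meter, the solder spool and the screwdriver where they are.

Things in the scene. Friction and masses are not known exactly. Their poses are not given: they have to be found in the camera images.
- fixture: Grey base plate of the test fixture, 150 (x) by 320 (y) by 12 mm, fixed; origin on the bench under the middle of the row of four pockets (plate from y -190 to +130 mm), x across the row away from the hinges, y along the row. Each pocket is a black wall 10 mm high, 4 mm thick, standing on the plate round a space 38 mm wide (y) and 4 mm longer (x) than its module; pockets 66 mm apart.
- module1: Loose power module 1 of 4 by length: a plain black square bar with aluminium end caps, 42 mm long (x) by 34 by 34 mm, 84 g; origin at its middle, x along its length. Any of its four long sides may face up, either end may lead. It may be absent.
- module2: Loose power module 2 of 4 by length: a plain black square bar with aluminium end caps, 52 mm long (x) by 34 by 34 mm, 104 g; origin at its middle, x along its length. Any of its four long sides may face up, either end may lead. It may be absent.
- module3: Loose power module 3 of 4 by length: a plain black square bar with aluminium end caps, 62 mm long (x) by 34 by 34 mm, 124 g; origin at its middle, x along its length. Any of its four long sides may face up, either end may lead. It may be absent.
- module4: Loose power module 4 of 4 by length: a plain black square bar with aluminium end caps, 72 mm long (x) by 34 by 34 mm, 144 g; origin at its middle, x along its length. Any of its four long sides may face up, either end may lead. It may be absent.
- pocket1 (a point): Middle of the floor of pocket 1 (z = 12 mm, the top of the base plate), counted from the fixture's +y end; it takes the 42 mm module lengthwise along the fixture's x (46 by 38 mm inside).
- pocket2 (a point): Middle of the floor of pocket 2 (z = 12 mm, the top of the base plate), counted from the fixture's +y end; it takes the 52 mm module lengthwise along the fixture's x (56 by 38 mm inside).
- pocket3 (a point): Middle of the floor of pocket 3 (z = 12 mm, the top of the base plate), counted from the fixture's +y end; it takes the 62 mm module lengthwise along the fixture's x (66 by 38 mm inside).
- pocket4 (a point): Middle of the floor of pocket 4 (z = 12 mm, the top of the base plate), counted from the fixture's +y end; it takes the 72 mm module lengthwise along the fixture's x (76 by 38 mm inside).
- cover1 (a joint): Angle of cover 1, rad: 0 shut flat, about 1.9 standing open, leaning back. Hinge axis along the fixture's y, 50 mm above the bench, 55 mm from the pocket's middle on the fixture's -x side. A weak spring lifts it open again unless its front bead has snapped under the spring catch (about 6 N at the front): it meets the catch at about 0.1 and is held below 0.02.
- cover1_press (a point): Point on the outer face of cover 1 where to press, 90 mm from the hinge axis. The cover is an aluminium plate 44 mm wide and 5 mm thick reaching 107 mm from the hinge; its outer face is 3.5 mm above the plane through the hinge; a 14 mm lip hangs at its front end.
- cover2 (a joint): Angle of cover 2, rad: 0 shut flat, about 1.9 standing open, leaning back. Hinge axis along the fixture's y, 50 mm above the bench, 55 mm from the pocket's middle on the fixture's -x side. A weak spring lifts it open again unless its front bead has snapped under the spring catch (about 6 N at the front): it meets the catch at about 0.1 and is held below 0.02.
- cover2_press (a point): Point on the outer face of cover 2 where to press, 90 mm from the hinge axis. The cover is an aluminium plate 44 mm wide and 5 mm thick reaching 107 mm from the hinge; its outer face is 3.5 mm above the plane through the hinge; a 14 mm lip hangs at its front end.
- cover3 (a joint): Angle of cover 3, rad: 0 shut flat, about 1.9 standing open, leaning back. Hinge axis along the fixture's y, 50 mm above the bench, 55 mm from the pocket's middle on the fixture's -x side. A weak spring lifts it open again unless its front bead has snapped under the spring catch (about 6 N at the front): it meets the catch at about 0.1 and is held below 0.02.
- cover3_press (a point): Point on the outer face of cover 3 where to press, 90 mm from the hinge axis. The cover is an aluminium plate 44 mm wide and 5 mm thick reaching 107 mm from the hinge; its outer face is 3.5 mm above the plane through the hinge; a 14 mm lip hangs at its front end.
- cover4 (a joint): Angle of cover 4, rad: 0 shut flat, about 1.9 standing open, leaning back. Hinge axis along the fixture's y, 50 mm above the bench, 55 mm from the pocket's middle on the fixture's -x side. A weak spring lifts it open again unless its front bead has snapped under the spring catch (about 6 N at the front): it meets the catch at about 0.1 and is held below 0.02.
- cover4_press (a point): Point on the outer face of cover 4 where to press, 90 mm from the hinge axis. The cover is an aluminium plate 44 mm wide and 5 mm thick reaching 107 mm from the hinge; its outer face is 3.5 mm above the plane through the hinge; a 14 mm lip hangs at its front end.
- start (a joint): Travel of the start button in m: 0 up, 0.006 fully down, spring return, about 5 N.
- start_top (a point): Centre of the top of the start button, a 28 mm steel button in a round black housing at the fixture's -y end, 30 mm above the bench.
- meter: Bystander: yellow hand multimeter 170 by 85 by 35 mm, origin under its middle.
- spool: Bystander: white solder spool, 60 mm across, 40 mm high, origin under its middle.
- driver: Bystander: screwdriver with a red handle, lying flat.
Things that resemble listed ones, but are neither listed nor needed, are in the scene too. Leave any orange or yellow look-alike of the module4 alone.

How it is judged:
By the outcome, as a careful person would: the job done as asked, in the order asked, and still so for the second after the job is handed in, with the robot touching nothing.
Of module1, module2, module3, module4 only 2 to 4 are there at a start; the rules pass over those that are not, and their reading is None.
At some moment in a run one of module1, module2, module3, module4 may be knocked a few centimetres aside while the robot is not near it.
Once in a run the grip may slacken for a moment while it holds something.
It also fails if it takes over 210 s, if anything falls off the work surface, if the arm or the gripper's body presses on something with over 40 N, if the wrist force passes 120 N, or if a joint passes its speed limit or range.

## Working session

There is one attempt and no reset: what is moved stays moved. The work goes in short steps, Python scripts to look and compute and a shell command to move; the robot and the scene stay as the last step left them, time stands still between calls to the robot, and variables do not carry over. Pictures are saved under pics/ and viewed, at most 14 in all, crops included, and the job is handed in when it is done.

```bash
ls; mkdir -p pics; cat > h.py <<'E'
import numpy as np, cv2
from scipy.spatial.transform import Rotation as Ro
from cell import readout, grab_frame, workorder
def cam(n):
    s=readout.sense(); f=grab_frame(n); K=np.array(f["intrinsics"])
    if n=="wrist":
        T=np.array(f["tool_from_camera"]); Rt=Ro.from_quat(s["ee_rot"]).as_matrix()
        A=Rt@T[:3,:3]; c=Rt@T[:3,3]+s["tool_pos"]
    else:
        R=np.array(f["R"]); A=R.T; c=-R.T@np.array(f["t"])
    return f["color"],K,A,c
def ray(px,K,A,c,z):
    d=A@np.linalg.solve(K,[px[0],px[1],1.]); return c+d*(z-c[2])/d[2]
def proj(X,K,A,c):
    p=K@(A.T@(np.array(X)-c)); return p[:2]/p[2]
def save(n,img): cv2.imwrite(f"pics/{n}.png",cv2.cvtColor(img,cv2.COLOR_RGB2BGR))
E
python3 - <<'E'
from h import *
s=readout.sense();print(s)
for n in("scene","side"):
    i,K,A,c=cam(n);save(n,i);np.savez(n,i=i,K=K,A=A,c=c);print(n,K,A,c)
E
```

```text
pics
{'t': 0.0, 'joint_positions': array([ 1.14939982e+00,  4.91563995e-01,  1.55946993e+00,  5.36820612e-05,
        1.09171458e+00, -1.05622000e-01]), 'qd': array([ 1.69694035e-03,  1.84413152e-03, -9.77389796e-04, -1.00268600e-04,
       -1.97782196e-03, -9.39578845e-05]), 'joint_torque': array([-3.31220050e-03, -6.18449736e+01, -2.61598420e+01, -1.78605833e-04,
        4.02252379e-03,  7.71694005e-06]), 'tool_pos': array([0.19398326, 0.59389748, 0.24171793]), 'ee_rot': array([ 1.57244295e-01,  9.87559566e-01, -5.51772389e-04, -1.73522033e-04]), 'wrist_force': array([-0.31118872,  0.55950461,  0.13764819]), 'wrist_torque': array([-0.00062776, -0.00377971,  0.02024149]), 'gripper_force': 0.0, 'opening': 0.08561555927627897}
scene [[491.3211463    0.         283.97868354]
 [  0.         491.3211463  203.67206653]
 [  0.           0.           1.        ]] [[-0.90439869  0.33672095 -0.26207252]
 [ 0.42658375  0.69992725 -0.57282471]
 [-0.00945038 -0.6298578  -0.77665298]] [0.91142827 0.75326741 1.0653018 ]
side [[425.96685494   0.         284.72878362]
 [  0.         425.96685494 213.86975841]
 [  0.           0.           1.        ]] [[ 0.90650403 -0.27917002  0.31672472]
 [-0.4220367  -0.57849968  0.69801371]
 [-0.01163935 -0.7664217  -0.64223229]] [ 0.22640659 -0.6901093   0.74142868]
```

View pics/scene.png

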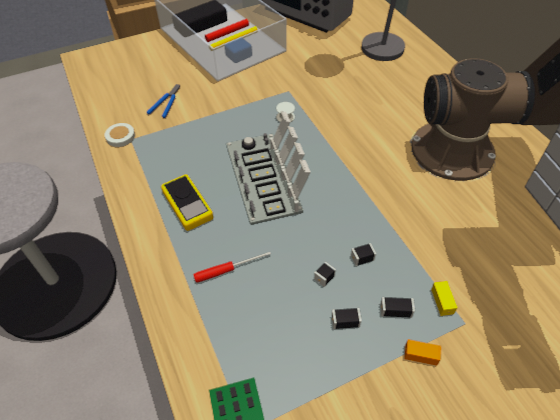

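View pics/side.png

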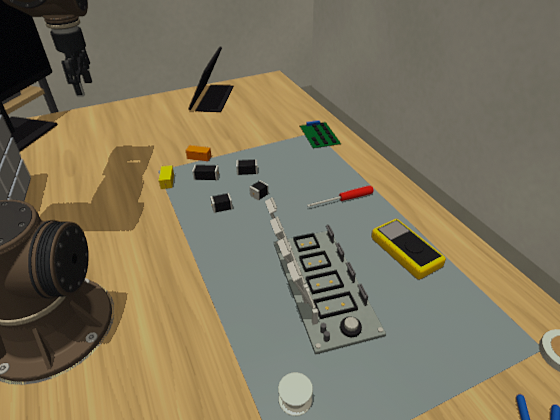

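The scene view shows four black modules at about (325,273), (363,254), (346,318) and (397,307), the fixture at (265,175) with its button near (248,143), and the orange and yellow look-alikes at (423,352) and (445,297). The side view agrees. Next I'll enlarge the crops.

```bash
python3 - <<'E'
from h import *
d=np.load("scene.npz");i=d['i']
a=cv2.resize(i[235:335,305:425],None,fx=6,fy=6,interpolation=cv2.INTER_CUBIC);save("c1",a)
a=cv2.resize(i[95:225,215:320],None,fx=4.6,fy=4.6,interpolation=cv2.INTER_CUBIC);save("c2",a)
E
```

```text
(no output)
```

View pics/c1.png

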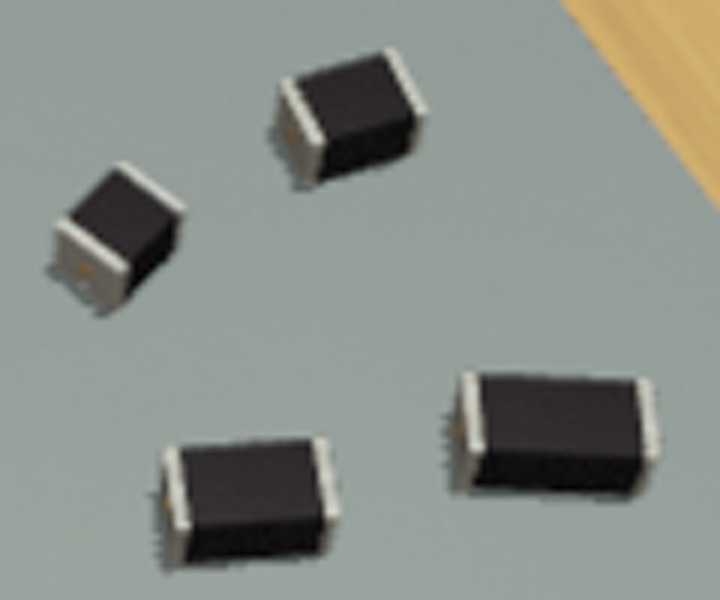

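View pics/c2.png

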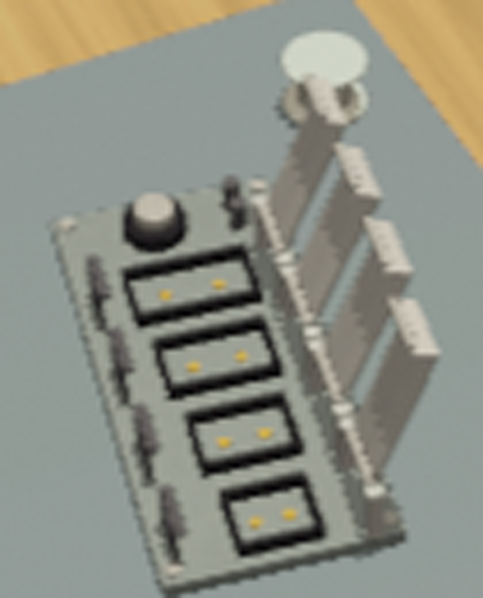

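```bash
python3 - <<'E'
from h import *
d=np.load("scene.npz");K,A,c=d['K'],d['A'],d['c']
P=lambda p,s,o,z:ray([(p[0]+.5)/s-.5+o[0],(p[1]+.5)/s-.5+o[1]],K,A,c,z)
for n,q in dict(A=[(60,225),(128,268),(185,210),(122,163)],B=[(285,85),(322,140),(425,112),(390,50)],C=[(168,450),(187,510),(338,510),(322,438)],D=[(465,375),(480,452),(658,455),(648,378)]).items():
    w=np.array([P(p,6,(305,235),.034) for p in q])[:,:2]
    v=(w[2]+w[3]-w[0]-w[1])/2
    print(n,w.mean(0).round(4),"len",np.linalg.norm(v).round(4),"wid",np.linalg.norm(w[1]-w[0]).round(4),np.linalg.norm(w[2]-w[3]).round(4),"yaw",np.degrees(np.arctan2(v[1],v[0])).round(1))
G=[]
for k,(a,b) in {4:((165,296),(220,284)),3:((193,367),(242,357)),2:((223,441),(265,434)),1:((255,522),(290,514))}.items():
    a=P(a,4.6,(215,95),.012);b=P(b,4.6,(215,95),.012);G.append((a+b)/2);print(k,((a+b)/2).round(4),np.linalg.norm(a-b).round(4))
G=np.array(G);v=G[3]-G[0];print("spacing",np.linalg.norm(np.diff(G,axis=0),axis=1),"yaw y-axis",np.degrees(np.arctan2(v[1],v[0])))
print("plate",[P(p,4.6,(215,95),.012).round(4) for p in((60,222),(170,580),(400,535))])
print("btn",P((155,207),4.6,(215,95),.03).round(4))
s=readout.sense();i,K,A,c=cam("wrist");print(A,c,K[0,0])
E
```

```text
A [0.5625 0.2256] len 0.038 wid 0.0332 0.0332 yaw -157.6
B [0.4478 0.2163] len 0.0475 wid 0.0302 0.0331 yaw 173.7
C [0.5724 0.3483] len 0.0582 wid 0.0255 0.0301 yaw 157.0
D [0.452  0.3769] len 0.0693 wid 0.0329 0.0328 yaw 153.4
4 [ 0.5545 -0.2195  0.012 ] 0.0369
3 [ 0.5654 -0.1543  0.012 ] 0.0319
2 [ 0.5759 -0.0895  0.012 ] 0.0263
1 [ 0.5864 -0.0243  0.012 ] 0.0216
spacing [0.06609519 0.06558137 0.06605138] yaw y-axis 80.73100464414014
plate [array([ 0.6094, -0.3162,  0.012 ]), array([ 0.6596, -0.0081,  0.012 ]), array([0.5236, 0.0202, 0.012 ])]
btn [ 0.5529 -0.2839  0.03  ]
[[ 0.31045266  0.90740085  0.28327168]
 [ 0.95058699 -0.29575983 -0.09439538]
 [-0.00187406  0.29857967 -0.95438287]] [0.12250992 0.61607952 0.37432068] 307.377790621697
```

```bash
cat >> h.py <<'E'
def go(x,y,z,phi):
    s=readout.sense(); R=Ro.from_quat(s["ee_rot"]).as_matrix(); p=np.array(s["tool_pos"])
    f=np.degrees(np.arctan2(R[1,0],R[0,0])); t=f-phi
    a=np.radians(phi); X=np.array([np.cos(a),np.sin(a),0]);Y=np.array([np.sin(a),-np.cos(a),0])
    d=np.array([x,y,z])-p
    print("at",p.round(4),"phi",f.round(1),"turn",round(t/8,2),"(alt",round((t+180)/8,2),round((t-180)/8,2),") then xyz",(np.array([X@d,Y@d,-d[2]])/.06).round(3), "F",s["wrist_force"].round(1),"open",s["opening"].round(4),"t",s["t"].round(1))
def black(name="w",z=.034,thr=60,amin=500,view=False):
    i,K,A,c=cam("wrist"); m=(i.max(2)<thr).astype(np.uint8)
    m=cv2.morphologyEx(m,cv2.MORPH_OPEN,np.ones((5,5),np.uint8))
    if view: save(name,i)
    for q in cv2.findContours(m,cv2.RETR_EXTERNAL,cv2.CHAIN_APPROX_NONE)[0]:
        if cv2.contourArea(q)<amin: continue
        w=np.array([ray(p,K,A,c,z)[:2] for p in q[:,0]],np.float32)
        (cx,cy),(a,b),_=r=cv2.minAreaRect(w*1000); b4=cv2.boxPoints(r); e=[b4[1]-b4[0],b4[2]-b4[1]]
        print("blob px",q[:,0].mean(0).round(),"c",round(cx/1000,4),round(cy/1000,4),*[("side",np.linalg.norm(v).round(1),"yaw",(np.degrees(np.arctan2(v[1],v[0]))%180).round(1)) for v in e])
E
python3 -c "
from h import *
go(.5625,.2256,.2,22.4)"
```

```text
Traceback (most recent call last):
  File "h.py", line 22, in go
    print("at",p.round(4),"phi",f.round(1),"turn",round(t/8,2),"(alt",round((t+180)/8,2),round((t-180)/8,2),") then xyz",(np.array([X@d,Y@d,-d[2]])/.06).round(3), "F",s["wrist_force"].round(1),"open",s["opening"].round(4),"t",s["t"].round(1))
                                                                                                                                                                                                        ^^^^^^^^^^^^^^^^^^
AttributeError: 'float' object has no attribute 'round'
```

```bash
sed -i 's/s\["opening"\].round(4)/round(float(s["opening"]),4)/; s/s\["t"\].round(1)/round(float(s["t"]),1)/' h.py
python3 -c "
from h import *
go(.5625,.2256,.2,22.4)"
```

```text
at [0.194  0.594  0.2419] phi 161.9 turn 17.44 (alt 39.94 -5.06 ) then xyz [3.338 8.016 0.698] F [-1.4  0.3  0.2] open 0.0856 t 0.1
```

```bash
python3 -m creep '0 0 0 0.97;0 0 0 0.97;0 0 0 0.97;0 0 0 0.97;0 0 0 0.97;0 0 0 0.97;0 0 0 0.97;0 0 0 0.97;0 0 0 0.97;0 0 0 0.97;0 0 0 0.97;0 0 0 0.97;0 0 0 0.97;0 0 0 0.97;0 0 0 0.97;0 0 0 0.97;0 0 0 0.97;0 0 0 0.97' && python3 -m creep '0.33 0.8 0.07 0;0.33 0.8 0.07 0;0.33 0.8 0.07 0;0.33 0.8 0.07 0;0.33 0.8 0.07 0;0.33 0.8 0.07 0;0.33 0.8 0.07 0;0.33 0.8 0.07 0;0.33 0.8 0.07 0;0.33 0.8 0.07 0;0 0 0 0;0 0 0 0' 
python3 -c "
from h import *
go(.5625,.2256,.2,22.4);black('w1',view=True)"
```

```text
t: 2.4
tool_pos: [0.1941, 0.594, 0.2421]
ee_rot: [0.982, 0.191, -0.0, 0.0]
wrist_force: [-1.2, -0.3, -0.0]
opening: 0.0853
gripper_force: 0.0
t: 3.9
tool_pos: [0.5586, 0.2247, 0.2]
ee_rot: [0.981, 0.192, -0.0, -0.0]
wrist_force: [-0.6, 0.1, -0.3]
opening: 0.0854
gripper_force: 0.0
at [0.5586 0.2247 0.2   ] phi 22.2 turn -0.03 (alt 22.47 -22.53 ) then xyz [0.066 0.011 0.   ] F [-0.6  0.1 -0.3] open 0.0854 t 3.9
blob px [248. 285.] c 0.4481 0.2166 ('side', np.float32(41.9), 'yaw', np.float32(173.3)) ('side', np.float32(37.0), 'yaw', np.float32(83.3))
blob px [281. 362.] c 0.381 0.1518 ('side', np.float32(726.0), 'yaw', np.float32(112.2)) ('side', np.float32(222.6), 'yaw', np.float32(22.2))
blob px [525. 266.] c 0.5827 -0.0526 ('side', np.float32(60.1), 'yaw', np.float32(171.1)) ('side', np.float32(12.9), 'yaw', np.float32(81.1))
blob px [107. 231.] c 0.4521 0.3751 ('side', np.float32(61.7), 'yaw', np.float32(151.5)) ('side', np.float32(33.6), 'yaw', np.float32(61.5))
blob px [282. 189.] c 0.563 0.2229 ('side', np.float32(32.4), 'yaw', np.float32(112.2)) ('side', np.float32(30.8), 'yaw', np.float32(22.2))
blob px [167. 131.] c 0.5739 0.3458 ('side', np.float32(53.0), 'yaw', np.float32(159.0)) ('side', np.float32(37.8), 'yaw', np.float32(69.0))
```

View pics/w1.png

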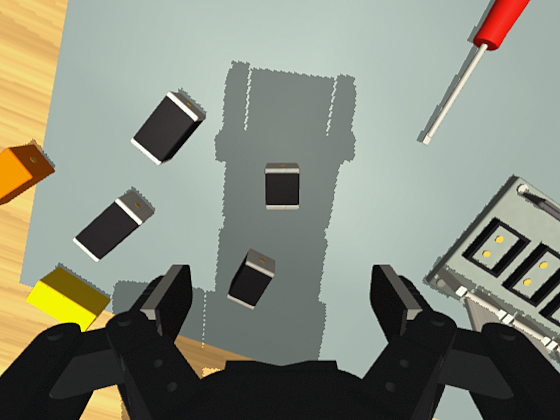

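The wrist view shows module1 at (282,187), module2 at (248,285), module4 at (107,231) and module3 at (167,131). The black lengths of 31, 42, 62 and 53 mm match those sizes. I'll grasp module1.

```bash
python3 -m creep '0.06 0.04 0.5 0;0 0 0.7 0;0 0 0.7 0;0 0 0.6 0;0 0 0.37 0;0 0 0 0' 0.2 50 && python3 -c "
from h import *
go(.563,.2229,.028,22.2)" && python3 -m creep '0 0 0 0;0 0 0 0;0 0 0 0;0 0 0 0;0 0 0 0;0 0 0 0' 1 50 && python3 -m creep '0 0 -0.5 0;0 0 -0.7 0;0 0 -0.7 0;0 0 0 0'
python3 -c "
from h import *
go(.5864,-.0243,.16,-9.27);black('w2',view=True,z=.15)"
```

```text
t: 4.7
tool_pos: [0.5619, 0.2247, 0.027]
ee_rot: [0.981, 0.194, -0.001, 0.0]
wrist_force: [-0.2, -0.9, 0.3]
opening: 0.0684
gripper_force: 0.0
at [0.5619 0.2247 0.027 ] phi 22.3 turn 0.01 (alt 22.51 -22.49 ) then xyz [ 0.006  0.035 -0.016] F [-0.2 -0.9  0.3] open 0.0684 t 4.7
t: 5.45
tool_pos: [0.5637, 0.2243, 0.0297]
ee_rot: [0.981, 0.193, 0.001, -0.0]
wrist_force: [-0.5, 1.8, 6.1]
opening: 0.0328
gripper_force: 50.6
t: 5.95
tool_pos: [0.5644, 0.2242, 0.1459]
ee_rot: [0.981, 0.193, 0.003, -0.0]
wrist_force: [0.6, -0.3, -1.3]
opening: 0.0329
gripper_force: 50.1
at [0.5644 0.2242 0.1459] phi 22.2 turn 3.94 (alt 26.44 -18.56 ) then xyz [ 1.03   4.029 -0.234] F [ 0.6 -0.3 -1.3] open 0.0329 t 6.0
blob px [544. 287.] c 0.6102 0.105 ('side', np.float32(26.8), 'yaw', np.float32(173.4)) ('side', np.float32(8.3), 'yaw', np.float32(83.4))
blob px [281. 362.] c 0.5323 0.2094 ('side', np.float32(310.8), 'yaw', np.float32(112.2)) ('side', np.float32(101.0), 'yaw', np.float32(22.2))
blob px [513. 267.] c 0.6133 0.125 ('side', np.float32(26.5), 'yaw', np.float32(173.5)) ('side', np.float32(7.1), 'yaw', np.float32(83.5))
blob px [ 71. 260.] c 0.5389 0.3165 ('side', np.float32(32.6), 'yaw', np.float32(151.6)) ('side', np.float32(17.7), 'yaw', np.float32(61.6))
blob px [140. 143.] c 0.6036 0.3006 ('side', np.float32(29.1), 'yaw', np.float32(158.8)) ('side', np.float32(20.3), 'yaw', np.float32(68.8))
```

View pics/w2.png

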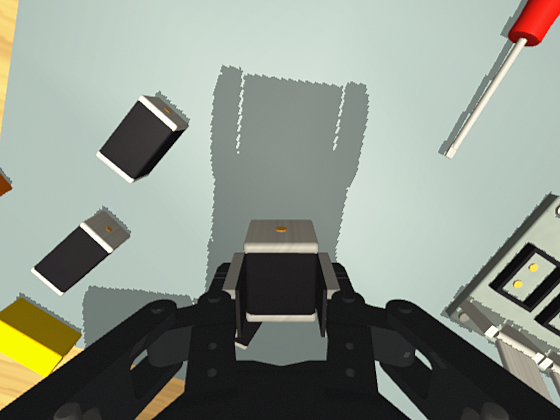

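```bash
python3 -c "
from h import *
go(.52,-.08,.25,-9.27)"; python3 -m creep '0 0 -0.87 0.99;0 0 -0.87 0.99;0 0 0 0.98;0 0 0 0.98;0 0 0 0' && python3 -c "
from h import *
go(.52,-.08,.25,-9.27)"
```

```text
at [0.5635 0.2239 0.1439] phi 22.2 turn 3.94 (alt 26.44 -18.56 ) then xyz [ 0.1    5.116 -1.769] F [-0.9  0.9 -2. ] open 0.0328 t 6.0
t: 6.62
tool_pos: [0.5628, 0.2237, 0.2454]
ee_rot: [0.997, -0.081, -0.001, 0.0]
wrist_force: [0.0, 0.4, -0.6]
opening: 0.0329
gripper_force: 50.5
at [0.5628 0.2237 0.2454] phi -9.2 turn 0.0 (alt 22.5 -22.5 ) then xyz [ 0.111  5.111 -0.076] F [ 0.   0.4 -0.6] open 0.0329 t 6.6
```

```bash
cat >> h.py <<'E'
def dots(name=None):
    i,K,A,c=cam("wrist"); h=cv2.cvtColor(i,cv2.COLOR_RGB2HSV)
    m=cv2.inRange(h,(18,90,120),(35,255,255))
    if name: save(name,i)
    n,_,st,ce=cv2.connectedComponentsWithStats(m)
    for k in range(1,n):
        if 15<st[k,4]<600: print(ce[k].round(1),st[k,4],ray(ce[k],K,A,c,.012)[:2].round(4))
E
python3 -m creep '0.02 0.85 0 0;0.02 0.85 0 0;0.02 0.85 0 0;0.02 0.85 0 0;0.02 0.85 0 0;0.02 0.85 0 0;0 0 0 0;0 0 0 0' && python3 -c "
from h import *
go(.52,-.08,.25,-9.27);dots('w3')"
```

```text
t: 7.62
tool_pos: [0.5207, -0.0792, 0.246]
ee_rot: [0.997, -0.08, -0.0, -0.0]
wrist_force: [-0.1, 0.5, -1.1]
opening: 0.0328
gripper_force: 50.5
at [ 0.5207 -0.0792  0.246 ] phi -9.2 turn 0.01 (alt 22.51 -22.49 ) then xyz [-0.01   0.015 -0.066] F [-0.1  0.5 -1.1] open 0.0328 t 7.6
[396.9 114.9] 43 [ 0.5732 -0.2236]
[338.4 117.1] 42 [ 0.5814 -0.1575]
[280.5 119.6] 48 [ 0.5893 -0.0917]
[223.  121.8] 41 [ 0.5975 -0.0262]
[224.1 140.4] 34 [ 0.5769 -0.023 ]
[280.5 142.9] 42 [ 0.5635 -0.0876]
[336.9 145.2] 40 [ 0.5502 -0.1525]
[393.3 147.2] 40 [ 0.5373 -0.2177]
[280.7 229.4] 16 [ 0.4563 -0.0704]
[423.  358.9] 109 [ 0.2202 -0.2452]
[139.3 358.1] 84 [0.2888 0.1682]
```

View pics/w3.png

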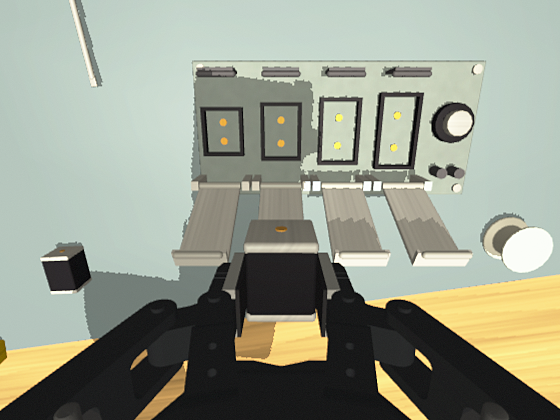

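```bash
cat >> h.py <<'E'
def held(r0,r1,zt=-.0043,name=None):
    f=grab_frame("wrist");K=np.array(f["intrinsics"]);T=np.array(f["tool_from_camera"])
    for r in(r0,r1):print(r,ray([281,r],K,T[:3,:3],T[:3,3],zt).round(4))
    i=f["color"][225:350,281];print(" ".join(str(int(v)) for v in i.max(1)))
E
python3 -c "
from h import *
held(251,321);go(.5868,-.0245,.11,-9.27)"
```

```text
251 [ 0.0175  0.0017 -0.0043]
321 [-0.0204  0.0018 -0.0043]
105 113 117 111 103 196 205 130 101 105 107 103 107 107 106 107 107 121 153 179 198 214 224 223 219 213 212 151 42 31 33 36 33 36 33 36 38 34 37 33 37 37 35 35 37 34 33 33 37 35 36 34 33 34 35 35 35 31 34 35 34 34 33 32 34 32 34 33 34 32 33 33 34 32 29 33 33 32 31 34 32 30 32 30 32 31 30 28 21 42 177 226 218 211 205 184 191 239 250 251 251 251 251 251 251 251 251 251 251 251 251 251 251 251 251 252 250 249 247 246 248 248 246 245 246
at [ 0.5209 -0.0784  0.2462] phi -9.2 turn 0.01 (alt 22.51 -22.49 ) then xyz [ 0.939 -1.064  2.27 ] F [ 0.1 -0.2 -1.7] open 0.0326 t 7.7
```

```bash
python3 -m creep '0.47 -0.53 0 0;0.47 -0.53 0 0;0 0 0.8 0;0 0 0.8 0;0 0 0.67 0;0 0 0 0;0 0 0 0' && python3 -c "
from h import *
go(.5868,-.0245,.0417,-9.27)"
```

```text
t: 8.6
tool_pos: [0.5875, -0.0251, 0.1116]
ee_rot: [0.997, -0.08, 0.001, 0.0]
wrist_force: [0.7, -1.1, -0.6]
opening: 0.0328
gripper_force: 56.4
at [ 0.5875 -0.0251  0.1116] phi -9.2 turn 0.01 (alt 22.51 -22.49 ) then xyz [-0.014 -0.008  1.165] F [ 0.7 -1.1 -0.6] open 0.0328 t 8.6
```

```bash
python3 -m creep '-0.015 -0.01 0.3 0;0 0 0.3 0;0 0 0.2 0;0 0 0.1 0;0 0 0.1 0;0 0 0.1 0;0 0 0 0;0 0 0 0' && python3 -c "
from h import *
go(.5868,-.0245,.0417,-9.27)"
```

```text
t: 9.6
tool_pos: [0.5859, -0.0247, 0.0442]
ee_rot: [0.997, -0.081, -0.0, -0.0]
wrist_force: [1.3, 4.9, -3.1]
opening: 0.0327
gripper_force: 56.3
at [ 0.5859 -0.0247  0.0442] phi -9.3 turn -0.0 (alt 22.5 -22.5 ) then xyz [ 0.014 -0.006  0.042] F [ 1.3  4.9 -3.1] open 0.0327 t 9.6
```

```bash
python3 -m creep '0 0 0.05 0;0 0 0 0;0 0 0 0' && python3 -c "
from h import *
go(.5868,-.0245,.0417,-9.27);i,K,A,c=cam('wrist');save('w4',i)"
```

```text
t: 9.98
tool_pos: [0.5862, -0.0247, 0.0417]
ee_rot: [0.997, -0.081, 0.0, -0.0]
wrist_force: [-0.0, 4.8, 2.6]
opening: 0.0327
gripper_force: 57.0
at [ 0.5862 -0.0247  0.0417] phi -9.3 turn -0.0 (alt 22.5 -22.5 ) then xyz [ 0.009 -0.005  0.001] F [-0.   4.8  2.6] open 0.0327 t 10.0
```

View pics/w4.png

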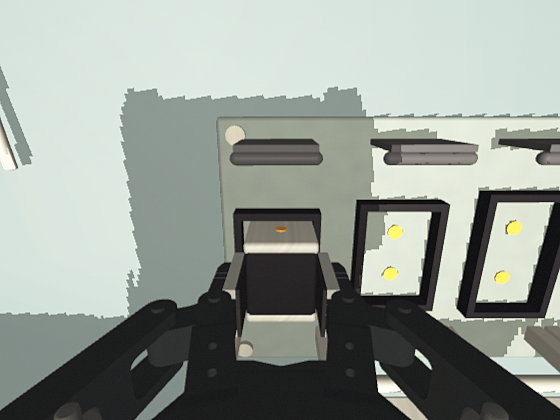

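Module1 is seated inside pocket 1's frame at (282,270). I'll release it and go to module2.

```bash
python3 -m creep '0 0 0 0;0 0 0 0;0 0 0 0' 0.45 && python3 -m creep '0 0 -0.4 0;0 0 -0.7 0;0 0 -0.8 0;0 0 -0.8 0;0 0 0 0' && python3 -c "
from h import *
black('w5');go(.448,.2166,.2,-6.5)"
```

```text
t: 10.4
tool_pos: [0.586, -0.0251, 0.0413]
ee_rot: [0.997, -0.081, 0.0, 0.0]
wrist_force: [-0.0, 1.0, -0.9]
opening: 0.0473
gripper_force: 0.0
t: 11.02
tool_pos: [0.5872, -0.0252, 0.2068]
ee_rot: [0.997, -0.081, 0.003, 0.0]
wrist_force: [0.7, 0.4, -0.5]
opening: 0.0473
gripper_force: 0.0
blob px [278. 358.] c 0.4014 0.0046 ('side', np.float32(237.1), 'yaw', np.float32(170.7)) ('side', np.float32(736.9), 'yaw', np.float32(80.7))
blob px [279. 198.] c 0.5827 -0.0236 ('side', np.float32(35.1), 'yaw', np.float32(171.7)) ('side', np.float32(42.9), 'yaw', np.float32(81.7))
blob px [518. 178.] c 0.5629 -0.2651 ('side', np.float32(40.3), 'yaw', np.float32(155.9)) ('side', np.float32(35.0), 'yaw', np.float32(65.9))
blob px [409. 200.] c 0.5706 -0.1494 ('side', np.float32(70.2), 'yaw', np.float32(170.7)) ('side', np.float32(46.6), 'yaw', np.float32(80.7))
blob px [462. 193.] c 0.5601 -0.2113 ('side', np.float32(80.8), 'yaw', np.float32(170.8)) ('side', np.float32(48.7), 'yaw', np.float32(80.8))
at [ 0.5863 -0.0251  0.2046] phi -9.3 turn -0.35 (alt 22.15 -22.85 ) then xyz [-2.746 -3.741  0.076] F [ 0.2 -0.5 -0.7] open 0.0468 t 11.1
```

```bash
python3 -m creep '0 0 0 -0.35;-0.55 -0.75 0 0;-0.55 -0.75 0 0;-0.55 -0.75 0 0;-0.55 -0.75 0 0;-0.55 -0.75 0 0;0 0 0 0;0 0 0 0' 0.2 && python3 -c "
from h import *
black('w6');go(.448,.2166,.03,-6.5)"
```

```text
t: 12.08
tool_pos: [0.4474, 0.2171, 0.2024]
ee_rot: [0.998, -0.056, -0.001, 0.0]
wrist_force: [0.4, -0.3, 0.7]
opening: 0.0687
gripper_force: 0.0
blob px [275. 359.] c 0.2588 0.2372 ('side', np.float32(231.7), 'yaw', np.float32(173.5)) ('side', np.float32(732.0), 'yaw', np.float32(83.5))
blob px [129. 203.] c 0.4528 0.3697 ('side', np.float32(67.5), 'yaw', np.float32(151.7)) ('side', np.float32(41.6), 'yaw', np.float32(61.7))
blob px [281. 191.] c 0.4486 0.2144 ('side', np.float32(41.5), 'yaw', np.float32(173.5)) ('side', np.float32(33.4), 'yaw', np.float32(83.5))
blob px [124.  73.] c 0.5723 0.3422 ('side', np.float32(52.2), 'yaw', np.float32(158.8)) ('side', np.float32(45.0), 'yaw', np.float32(68.8))
blob px [526.  24.] c 0.5738 -0.0132 ('side', np.float32(33.4), 'yaw', np.float32(173.6)) ('side', np.float32(53.7), 'yaw', np.float32(83.6))
at [0.4477 0.2167 0.2026] phi -6.5 turn -0.0 (alt 22.5 -22.5 ) then xyz [0.005 0.    2.876] F [-0.5 -0.5  0.3] open 0.0681 t 12.1
```

```bash
python3 -m creep '0.02 0.01 0.5 0;0 0 0.7 0;0 0 0.7 0;0 0 0.6 0;0 0 0.36 0;0 0 0 0' 0.2 50 && python3 -m creep '0 0 0 0;0 0 0 0;0 0 0 0;0 0 0 0;0 0 0 0;0 0 0 0' 1 50 && python3 -m creep '0 0 -0.5 0;0 0 -0.8 0;0 0 -0.9 0;0 0 -0.9 0;0 0 0 0'
python3 -c "
from h import *
go(.5762,-.0896,.2,-9.27);held(243,325)"
```

```text
t: 12.88
tool_pos: [0.4485, 0.2152, 0.0302]
ee_rot: [0.998, -0.058, -0.002, 0.001]
wrist_force: [-0.3, 0.2, -0.0]
opening: 0.0682
gripper_force: 0.0
t: 13.62
tool_pos: [0.4492, 0.2165, 0.0329]
ee_rot: [0.998, -0.057, 0.001, -0.0]
wrist_force: [-0.1, -2.5, 6.5]
opening: 0.0326
gripper_force: 50.3
t: 14.25
tool_pos: [0.4497, 0.217, 0.2219]
ee_rot: [0.998, -0.057, 0.004, -0.002]
wrist_force: [-0.7, -0.1, -1.8]
opening: 0.0325
gripper_force: 50.5
at [0.4497 0.217  0.2219] phi -6.5 turn 0.35 (alt 22.85 -22.15 ) then xyz [2.904 4.703 0.365] F [-0.7 -0.1 -1.8] open 0.0325 t 14.2
243 [ 0.0214  0.0018 -0.0043]
325 [-0.0228  0.0018 -0.0043]
103 104 104 103 102 104 126 158 181 194 213 219 214 209 203 199 133 20 31 35 36 34 36 35 35 35 37 34 35 34 34 37 35 33 33 35 33 35 32 35 35 32 35 34 33 36 34 33 34 33 32 33 35 33 33 31 32 31 33 30 32 36 32 31 34 32 32 32 33 30 31 32 33 31 33 30 33 28 29 29 30 30 28 30 27 31 33 30 29 28 30 28 30 28 16 80 180 214 207 201 195 172 164 174 170 163 159 156 158 156 153 159 165 171 171 169 166 168 172 173 173 174 178 178 175
```

```bash
python3 -c "
from h import *
held(242,319.5,-.0011)" | head -2; python3 -m creep '0 0 0 0.35;0.48 0.78 0 0;0.48 0.78 0 0;0.48 0.78 0 0;0.48 0.78 0 0;0.48 0.78 0 0;0.48 0.78 0 0;0 0 0.8 0;0 0 0.8 0;0 0 0 0;0 0 0 0' && python3 -c "
from h import *
go(.5762,-.0896,.045,-9.27)"
```

```text
242 [ 0.0205  0.0018 -0.0011]
319.5 [-0.022   0.0018 -0.0011]
t: 15.72
tool_pos: [0.5742, -0.0884, 0.1223]
ee_rot: [0.997, -0.081, 0.0, -0.0]
wrist_force: [0.4, -0.1, -0.5]
opening: 0.033
gripper_force: 50.4
at [ 0.5742 -0.0884  0.1223] phi -9.3 turn -0.0 (alt 22.5 -22.5 ) then xyz [0.036 0.014 1.289] F [ 0.4 -0.1 -0.5] open 0.033 t 15.7
```

```bash
python3 -m creep '0.05 0.015 0.3 0;0 0 0.3 0;0 0 0.2 0;0 0 0.1 0;0 0 0.1 0;0 0 0.1 0;0 0 0.1 0;0 0 0.09 0;0 0 0 0;0 0 0 0' && python3 -c "
from h import *
go(.5762,-.0896,.045,-9.27);i,K,A,c=cam('wrist');save('w7',i)"
```

```text
t: 16.98
tool_pos: [0.5767, -0.0899, 0.0449]
ee_rot: [0.997, -0.081, 0.0, 0.0]
wrist_force: [-2.7, 0.2, 7.7]
opening: 0.0324
gripper_force: 51.6
at [ 0.5767 -0.0899  0.0449] phi -9.3 turn -0.0 (alt 22.5 -22.5 ) then xyz [-0.009 -0.003 -0.001] F [-2.7  0.2  7.7] open 0.0324 t 17.0
```

View pics/w7.png

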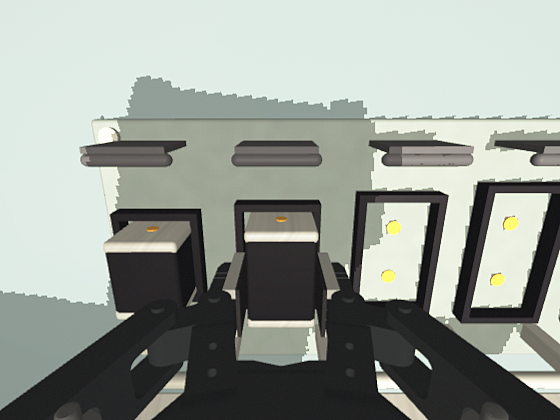

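Module2 is in pocket 2 at (281,265) and module1 is still seated at (150,265). I'll release it and go to module3.

```bash
python3 -m creep '0 0 0 0;0 0 0 0;0 0 0 0' 0.45 && python3 -m creep '0 0 -0.4 0;0 0 -0.7 0;0 0 -0.8 0;0 0 -0.8 0;0 0 0 0' && python3 -c "
from h import *
go(.5735,.346,.2,-21.2)"
```

```text
t: 17.4
tool_pos: [0.5767, -0.0898, 0.0442]
ee_rot: [0.997, -0.081, 0.0, -0.0]
wrist_force: [0.4, 0.3, 0.7]
opening: 0.0471
gripper_force: 0.0
t: 18.02
tool_pos: [0.5778, -0.0901, 0.2097]
ee_rot: [0.997, -0.081, 0.003, 0.001]
wrist_force: [0.2, 0.4, -0.1]
opening: 0.0472
gripper_force: 0.0
at [ 0.5778 -0.0901  0.2097] phi -9.3 turn 1.49 (alt 23.99 -21.01 ) then xyz [-2.695 -6.75   0.162] F [ 0.2  0.4 -0.1] open 0.0472 t 18.0
```

```bash
python3 -m creep '0 0 0 0.75;0 0 0 0.74;-0.3 -0.75 0.02 0;-0.3 -0.75 0.02 0;-0.3 -0.75 0.02 0;-0.3 -0.75 0.02 0;-0.3 -0.75 0.02 0;-0.3 -0.75 0.02 0;-0.3 -0.75 0.02 0;-0.3 -0.75 0.02 0;-0.3 -0.75 0 0;0 0 0 0;0 0 0 0' 0.2 && python3 -c "
from h import *
black('w6');go(.5735,.346,.03,-21.2)"
```

```text
t: 19.65
tool_pos: [0.5718, 0.346, 0.1955]
ee_rot: [0.983, -0.184, -0.001, 0.001]
wrist_force: [-0.3, -0.3, 0.3]
opening: 0.068
gripper_force: 0.0
blob px [293. 300.] c 0.453 0.3766 ('side', np.float32(61.7), 'yaw', np.float32(151.9)) ('side', np.float32(35.2), 'yaw', np.float32(61.9))
blob px [280. 359.] c 0.4007 0.4107 ('side', np.float32(226.3), 'yaw', np.float32(158.6)) ('side', np.float32(714.8), 'yaw', np.float32(68.6))
blob px [276. 193.] c 0.5744 0.3487 ('side', np.float32(50.9), 'yaw', np.float32(158.8)) ('side', np.float32(33.2), 'yaw', np.float32(68.8))
at [0.572  0.3455 0.1958] phi -21.2 turn -0.01 (alt 22.49 -22.51 ) then xyz [ 0.02  -0.017  2.764] F [-0.3  0.2  0.6] open 0.0684 t 19.7
```

```bash
python3 -m creep '0.02 -0.09 0.5 0;0 0 0.7 0;0 0 0.7 0;0 0 0.6 0;0 0 0.26 0;0 0 0 0' 0.2 50 && python3 -m creep '0 0 0 0;0 0 0 0;0 0 0 0;0 0 0 0;0 0 0 0;0 0 0 0' 1 50 && python3 -m creep '0 0 -0.5 0;0 0 -0.8 0;0 0 -0.9 0;0 0 -0.9 0;0 0 0 0'
python3 -c "
from h import *
go(.5656,-.1547,.2,-9.27);held(243,325)"
```

```text
t: 20.45
tool_pos: [0.5753, 0.3502, 0.0307]
ee_rot: [0.983, -0.185, -0.0, 0.0]
wrist_force: [0.4, -0.1, 0.9]
opening: 0.0683
gripper_force: 0.0
t: 21.2
tool_pos: [0.5759, 0.3512, 0.0329]
ee_rot: [0.983, -0.184, 0.001, -0.001]
wrist_force: [-0.2, 0.1, 5.9]
opening: 0.033
gripper_force: 50.8
t: 21.82
tool_pos: [0.5764, 0.3516, 0.2226]
ee_rot: [0.983, -0.184, 0.004, -0.003]
wrist_force: [0.2, 0.2, -2.6]
opening: 0.0325
gripper_force: 50.1
at [0.5764 0.3516 0.2226] phi -21.2 turn -1.49 (alt 21.01 -23.99 ) then xyz [1.182 8.358 0.377] F [ 0.2  0.2 -2.6] open 0.0325 t 21.8
243 [ 0.0218  0.0014 -0.0043]
325 [-0.0224  0.0014 -0.0043]
206 214 211 207 203 200 142 39 29 33 33 35 36 36 35 37 37 34 35 37 34 34 35 33 35 32 32 35 33 35 33 34 35 34 30 34 37 34 34 33 32 35 34 34 34 33 33 31 32 31 34 30 33 32 35 31 32 34 32 31 34 32 31 32 31 35 33 31 34 30 31 31 31 31 32 33 30 33 30 31 29 31 32 33 32 29 30 30 30 27 31 30 29 30 30 31 29 30 30 30 28 30 26 14 120 195 208 201 196 185 164 183 199 168 123 114 112 106 107 106 106 106 105 103 121
```

```bash
python3 -c "
from h import *
held(231.5,328.5,-.0011)" | head -2; python3 -m creep '0 0 0 -0.75;0 0 0 -0.74;0.12 0.83 0 0;0.12 0.83 0 0;0.12 0.83 0 0;0.12 0.83 0 0;0.12 0.83 0 0;0.12 0.83 0 0;0.12 0.83 0 0;0.12 0.83 0 0;0.12 0.83 0 0;0.1 0.88 0 0;0 0 0.8 0;0 0 0.8 0;0 0 0 0;0 0 0 0' && python3 -c "
from h import *
go(.5656,-.1547,.045,-9.27)"
```

```text
231.5 [ 0.0261  0.0014 -0.0011]
328.5 [-0.0271  0.0014 -0.0011]
t: 23.92
tool_pos: [0.5646, -0.1549, 0.1219]
ee_rot: [0.997, -0.081, 0.0, -0.0]
wrist_force: [0.2, 0.5, -0.9]
opening: 0.0326
gripper_force: 50.3
at [ 0.5646 -0.1549  0.1219] phi -9.3 turn -0.0 (alt 22.5 -22.5 ) then xyz [ 0.016 -0.006  1.281] F [ 0.2  0.5 -0.9] open 0.0326 t 23.9
```

```bash
python3 -m creep '0.025 0 0.3 0;0 0 0.3 0;0 0 0.2 0;0 0 0.1 0;0 0 0.1 0;0 0 0.1 0;0 0 0.1 0;0 0 0.08 0;0 0 0 0;0 0 0 0' && python3 -c "
from h import *
go(.5656,-.1547,.045,-9.27)
held(231.5,328.5,-.0011)" && python3 -m creep '0 0 0 0;0 0 0 0;0 0 0 0' 0.45 && python3 -m creep '0 0 -0.4 0;0 0 -0.7 0;0 0 -0.8 0;0 0 -0.8 0;0 0 0 0' && python3 -c "
from h import *
black();i,K,A,c=cam('wrist');save('w8',i);go(.452,.377,.2,153);go(.452,.377,.2,-26)"
```

```text
t: 25.18
tool_pos: [0.5657, -0.1551, 0.0448]
ee_rot: [0.997, -0.081, 0.0, -0.0]
wrist_force: [-2.6, 2.4, 7.4]
opening: 0.0331
gripper_force: 51.3
at [ 0.5657 -0.1551  0.0448] phi -9.3 turn -0.0 (alt 22.5 -22.5 ) then xyz [-0.003 -0.006 -0.003] F [-2.6  2.4  7.4] open 0.0331 t 25.2
231.5 [ 0.0258  0.0017 -0.0011]
328.5 [-0.0274  0.0018 -0.0011]
243 248 247 245 243 245 202 89 37 45 50 48 48 49 48 50 48 48 48 48 49 49 47 47 48 50 46 47 47 46 46 48 47 47 47 48 47 47 49 47 47 48 45 44 45 46 46 46 45 47 45 45 45 46 45 46 46 43 43 46 45 44 44 44 45 44 44 45 43 44 45 43 44 42 40 42 43 41 43 44 41 43 42 42 42 39 44 42 40 38 38 42 43 40 41 41 41 40 39 39 39 40 35 19 157 243 247 242 240 237 207 165 162 164 163 163 163 161 162 163 162 162 162 162 162
t: 25.6
tool_pos: [0.5657, -0.1552, 0.0442]
ee_rot: [0.997, -0.081, 0.0, -0.0]
wrist_force: [0.0, 0.4, 0.0]
opening: 0.0469
gripper_force: 0.0
t: 26.22
tool_pos: [0.5668, -0.1556, 0.2098]
ee_rot: [0.997, -0.081, 0.003, 0.001]
wrist_force: [-0.4, -0.5, -0.7]
opening: 0.0469
gripper_force: 0.0
blob px [280. 358.] c 0.3783 -0.1264 ('side', np.float32(239.4), 'yaw', np.float32(170.6)) ('side', np.float32(744.1), 'yaw', np.float32(80.6))
blob px [147. 197.] c 0.584 -0.0194 ('side', np.float32(32.2), 'yaw', np.float32(170.7)) ('side', np.float32(30.4), 'yaw', np.float32(80.7))
blob px [280. 197.] c 0.5612 -0.1552 ('side', np.float32(56.7), 'yaw', np.float32(166.4)) ('side', np.float32(39.8), 'yaw', np.float32(76.4))
blob px [219. 193.] c 0.5774 -0.093 ('side', np.float32(52.1), 'yaw', np.float32(170.7)) ('side', np.float32(44.7), 'yaw', np.float32(80.7))
at [ 0.5655 -0.1551  0.2061] phi -9.3 turn -20.29 (alt 2.21 -42.79 ) then xyz [5.711 7.043 0.102] F [-0.8  0.1 -0.3] open 0.0471 t 26.3
at [ 0.5655 -0.1551  0.2061] phi -9.3 turn 2.09 (alt 24.59 -20.41 ) then xyz [-5.587 -7.142  0.102] F [-0.8  0.1 -0.3] open 0.0471 t 26.3
```

View pics/w8.png

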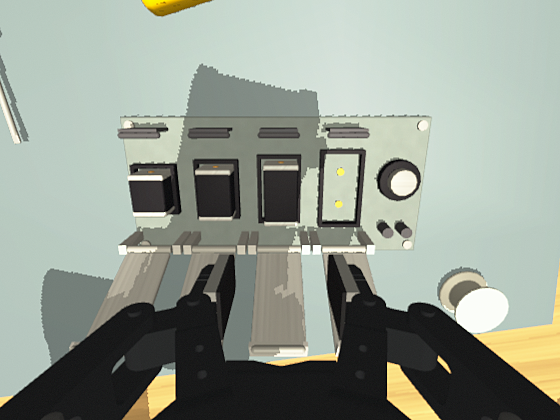

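All three modules sit level inside their frames, at (150,190), (215,192) and (279,190). Pocket 4 at (340,187) is empty. Next is module4, which needs the wrist flipped.

```bash
python3 -m creep '0 0 0 -1;0 0 0 -1;0 0 0 -1;0 0 0 -1;0 0 0 -1;0 0 0 -1;0 0 0 -1;0 0 0 -1;0 0 0 -1;0 0 0 -1;0 0 0 -1;0 0 0 -1;0 0 0 -1;0 0 0 -1;0 0 0 -1;0 0 0 -1;0 0 0 -1;0 0 0 -1;0 0 0 -1;0 0 0 -1' 0.2 && python3 -c "
from h import *
go(.452,.377,.2,151.9)"
```

```text
t: 28.82
tool_pos: [0.5651, -0.155, 0.2043]
ee_rot: [0.251, 0.968, 0.0, -0.002]
wrist_force: [-0.7, 0.0, -0.5]
opening: 0.0685
gripper_force: 0.0
at [ 0.5651 -0.155   0.2043] phi 151.0 turn -0.12 (alt 22.38 -22.62 ) then xyz [5.84  6.933 0.072] F [-0.7  0.  -0.5] open 0.0685 t 28.8
```

```bash
python3 -m creep '0.58 0.69 0 -0.12;0.58 0.69 0 0;0.58 0.69 0 0;0.58 0.69 0 0;0.58 0.69 0 0;0.58 0.69 0 0;0.58 0.69 0 0;0.58 0.69 0 0;0.58 0.69 0 0;0.58 0.69 0 0;0 0 0 0;0 0 0 0' 0.2 && python3 -c "
from h import *
black('w6');go(.452,.377,.03,151.9)"
```

```text
t: 30.32
tool_pos: [0.4563, 0.3741, 0.2048]
ee_rot: [0.244, 0.97, -0.001, -0.001]
wrist_force: [0.7, -0.4, -0.3]
opening: 0.0684
gripper_force: 0.0
blob px [282. 360.] c 0.6239 0.2779 ('side', np.float32(232.3), 'yaw', np.float32(151.9)) ('side', np.float32(734.7), 'yaw', np.float32(61.9))
blob px [282. 186.] c 0.4537 0.375 ('side', np.float32(61.2), 'yaw', np.float32(151.7)) ('side', np.float32(33.2), 'yaw', np.float32(61.7))
at [0.4567 0.3737 0.2053] phi 151.6 turn -0.03 (alt 22.47 -22.53 ) then xyz [0.095 0.012 2.921] F [ 0.2 -0.6 -0.6] open 0.0685 t 30.4
```

```bash
python3 -m creep '0.05 -0.03 0.5 -0.03;0 0 0.7 0;0 0 0.7 0;0 0 0.6 0;0 0 0.41 0;0 0 0 0' 0.2 50 && python3 -m creep '0 0 0 0;0 0 0 0;0 0 0 0;0 0 0 0;0 0 0 0;0 0 0 0' 1 50 && python3 -m creep '0 0 -0.5 0;0 0 -0.8 0;0 0 -0.9 0;0 0 -0.9 0;0 0 0 0'
python3 -c "
from h import *
go(.5549,-.2200,.2,-9.27);held(222,336,-.001)"
```

```text
t: 31.12
tool_pos: [0.453, 0.3728, 0.0302]
ee_rot: [0.244, 0.97, -0.001, -0.001]
wrist_force: [0.5, -0.5, 0.7]
opening: 0.0684
gripper_force: 0.0
t: 31.88
tool_pos: [0.4539, 0.3746, 0.0333]
ee_rot: [0.243, 0.97, 0.001, 0.001]
wrist_force: [0.8, -1.8, 6.6]
opening: 0.0329
gripper_force: 50.4
t: 32.5
tool_pos: [0.4542, 0.3751, 0.2225]
ee_rot: [0.243, 0.97, 0.003, 0.003]
wrist_force: [0.7, -0.3, -2.6]
opening: 0.0323
gripper_force: 50.4
at [0.4542 0.3751 0.2225] phi 151.9 turn 20.15 (alt 42.65 -2.35 ) then xyz [3.254 9.519 0.374] F [ 0.7 -0.3 -2.6] open 0.0323 t 32.5
222 [ 0.0273 -0.001  -0.001 ]
336 [-0.0351 -0.001  -0.001 ]
39 38 37 37 36 38 38 38 35 37 40 39 37 38 38 38 37 37 36 37 37 36 37 34 39 37 38 38 36 35 35 36 35 34 35 37 36 35 36 37 36 35 34 34 35 34 32 34 34 36 34 34 32 34 33 33 32 34 32 33 35 31 36 35 31 34 30 33 31 32 34 32 32 34 31 33 34 32 33 31 34 32 32 31 29 31 30 32 30 30 30 29 31 31 31 31 30 30 30 32 28 29 27 17 78 182 219 208 199 188 169 178 194 193 190 192 191 192 192 191 192 191 191 192 192
```

```bash
python3 -c "
from h import *
for k in range(3):
    s=readout.sense();f=grab_frame('wrist');T=np.array(f['tool_from_camera']);print(T.round(4).tolist())
    i=f['color'][200:240,281].max(1)
    print(' '.join(str(int(v)) for v in i))
print(s['joint_positions'])
"
```

```text
[[0.0001, -0.9543, -0.2988, 0.0747], [1.0, 0.0004, -0.0009, -0.001], [0.001, -0.2988, 0.9543, -0.1325], [0.0, 0.0, 0.0, 1.0]]
100 125 161 183 196 217 224 217 208 199 194 153 70 28 38 38 39 39 39 38 38 40 37 39 39 38 38 39 38 39 36 37 36 38 38 38 36 38 36 37
[[0.0001, -0.9543, -0.2988, 0.0747], [1.0, 0.0004, -0.0009, -0.001], [0.001, -0.2988, 0.9543, -0.1325], [0.0, 0.0, 0.0, 1.0]]
101 125 163 181 195 217 223 218 210 199 195 154 70 29 35 40 40 38 37 36 38 38 41 38 40 39 36 37 39 39 39 39 39 38 37 40 38 39 36 36
[[0.0001, -0.9543, -0.2988, 0.0747], [1.0, 0.0004, -0.0009, -0.001], [0.001, -0.2988, 0.9543, -0.1325], [0.0, 0.0, 0.0, 1.0]]
102 124 160 182 196 219 224 219 207 199 195 155 72 30 37 41 38 40 38 41 38 40 40 39 42 38 39 38 38 40 38 39 39 39 36 38 38 37 37 36
[ 5.78051064e-01  4.64223556e-01  1.68304175e+00  4.67358909e-05
  9.95350352e-01 -5.02466061e-01]
```

```bash
python3 -m creep '0 0 0 1;0 0 0 1;0 0 0 1;0 0 0 1;0 0 0 1;0 0 0 1;0 0 0 1;0 0 0 1;0 0 0 1;0 0 0 1;0 0 0 1;0 0 0 1;0 0 0 1;0 0 0 1;0 0 0 1;0 0 0 1;0 0 0 1;0 0 0 1;0 0 0 1;0 0 0 1' && python3 -c "
from h import *
go(.5549,-.2200,.2,-9.27);held(211.5,328.7,-.001)
f=grab_frame('wrist');print(np.array(f['tool_from_camera']).round(4).tolist());print(f['color'][200:240,281].max(1))"
```

```text
t: 35.2
tool_pos: [0.4529, 0.3741, 0.216]
ee_rot: [0.997, -0.073, -0.001, 0.001]
wrist_force: [-0.3, -0.3, -1.9]
opening: 0.0327
gripper_force: 50.4
at [0.4529 0.3741 0.216 ] phi -8.4 turn 0.11 (alt 22.61 -22.39 ) then xyz [3.274 9.499 0.267] F [-0.3 -0.3 -1.9] open 0.0327 t 35.2
211.5 [ 0.0354  0.0018 -0.001 ]
328.7 [-0.0276  0.0018 -0.001 ]
35 37 39 38 37 36 39 39 39 36 37 35 37 34 35 38 37 36 36 35 38 37 36 34 38 38 38 34 36 36 36 36 35 36 37 37 35 35 35 34 35 35 36 34 36 36 34 35 34 36 35 32 34 35 34 32 35 33 33 33 34 33 33 31 33 31 32 31 31 33 32 34 31 34 30 30 33 31 31 29 33 34 35 31 31 31 29 30 32 32 31 28 32 30 30 31 32 31 32 31 29 30 27 17 79 181 221 209 198 190 171 158 154 150 153 160 166 163 158 163 174 183 184 173 199
[[0.0001, -0.9539, -0.3003, 0.078], [1.0, -0.0001, 0.0008, 0.0015], [-0.0007, -0.3003, 0.9539, -0.1325], [0.0, 0.0, 0.0, 1.0]]
[101 125 162 183 197 219 224 218 209 199 196 154  70  32  38  37  41  41
  40  35  38  38  39  39  39  40  38  37  39  37  36  41  37  38  38  36
  37  37  36  38]
```

```bash
python3 -m creep '0 0 0 0.11;0.327 0.95 0 0;0.327 0.95 0 0;0.327 0.95 0 0;0.327 0.95 0 0;0.327 0.95 0 0;0.327 0.95 0 0;0.327 0.95 0 0;0.327 0.95 0 0;0.327 0.95 0 0;0.28 0.92 0 0;0 0 0.8 0;0 0 0.8 0;0 0 0 0;0 0 0 0' && python3 -c "
from h import *
go(.5517,-.2193,.0453,-9.27)
held(211.5,328.7,-.001)"
```

```text
t: 37.17
tool_pos: [0.5563, -0.2172, 0.1231]
ee_rot: [0.997, -0.078, 0.001, 0.0]
wrist_force: [0.1, -0.4, -1.2]
opening: 0.0325
gripper_force: 50.5
at [ 0.5563 -0.2172  0.1231] phi -8.9 turn 0.04 (alt 22.54 -22.46 ) then xyz [-0.071  0.048  1.296] F [ 0.1 -0.4 -1.2] open 0.0325 t 37.2
211.5 [ 0.0354  0.0017 -0.001 ]
328.7 [-0.0276  0.0018 -0.001 ]
47 46 46 45 47 47 47 45 45 44 44 45 47 46 44 46 45 47 44 47 44 44 43 47 44 44 44 45 43 43 45 44 45 43 42 41 44 41 43 44 44 42 44 42 41 43 44 42 42 40 42 41 43 42 39 44 40 42 41 40 42 40 40 41 40 40 40 38 39 40 41 39 41 37 38 38 39 40 40 41 38 38 39 39 41 40 37 38 38 38 39 39 38 36 38 38 36 38 34 37 36 37 33 23 95 216 246 237 228 223 201 166 157 159 158 159 161 161 160 160 160 161 161 160 162
```

```bash
python3 -m creep '-0.07 0.05 0.3 0.04;0 0 0.3 0;0 0 0.2 0;0 0 0.1 0;0 0 0.1 0;0 0 0.1 0;0 0 0.1 0;0 0 0 0;0 0 0 0' && python3 -c "
from h import *
go(.5517,-.2193,.0453,-9.27)"
```

```text
t: 38.35
tool_pos: [0.5511, -0.2194, 0.0498]
ee_rot: [0.997, -0.081, 0.0, 0.0]
wrist_force: [0.1, -0.4, -1.4]
opening: 0.033
gripper_force: 50.6
at [ 0.5511 -0.2194  0.0498] phi -9.3 turn -0.0 (alt 22.5 -22.5 ) then xyz [ 0.01  -0.002  0.075] F [ 0.1 -0.4 -1.4] open 0.033 t 38.4
```

```bash
python3 -m creep '0.01 0 0.075 0;0 0 0 0;0 0 0 0' && python3 -m creep '0 0 0 0;0 0 0 0;0 0 0 0' 0.45 && python3 -m creep '0 0 -0.4 0;0 0 -0.7 0;0 0 -0.8 0;0 0 -0.8 0;0 0 0 0' && python3 -m creep '0 0 0 0;0 0 0 0;0 0 0 0' 1 && python3 -c "
from h import *
i,K,A,c=cam('wrist');save('w9',i)
# cover press geometry: fixture axes
a=np.radians(-9.27);X=np.array([np.cos(a),np.sin(a)]);
for k,p in {1:(.5864,-.0240),2:(.5758,-.0891),3:(.5652,-.1542),4:(.5545,-.2195)}.items():
    h=np.array(p)-.055*X; print(k,'hinge',h.round(4),'start',(h-.062*X).round(4))
go(*(np.array((.5545,-.2195))-.117*X),.24,-9.27)"
```

```text
t: 38.72
tool_pos: [0.5518, -0.2195, 0.0453]
ee_rot: [0.997, -0.081, 0.0, 0.0]
wrist_force: [1.1, -0.3, 0.9]
opening: 0.0328
gripper_force: 50.7
t: 39.1
tool_pos: [0.5516, -0.2194, 0.0451]
ee_rot: [0.997, -0.081, -0.0, -0.0]
wrist_force: [0.5, -0.2, 0.2]
opening: 0.047
gripper_force: 0.0
t: 39.72
tool_pos: [0.5527, -0.2199, 0.2108]
ee_rot: [0.997, -0.081, 0.003, 0.001]
wrist_force: [-0.6, -0.2, -0.3]
opening: 0.0469
gripper_force: 0.0
t: 40.1
tool_pos: [0.5514, -0.2193, 0.2061]
ee_rot: [0.997, -0.081, -0.001, -0.0]
wrist_force: [0.5, -0.3, 0.6]
opening: -0.0001
gripper_force: 0.0
1 hinge [ 0.5321 -0.0151] start [ 0.4709 -0.0052]
2 hinge [ 0.5215 -0.0802] start [ 0.4603 -0.0703]
3 hinge [ 0.5109 -0.1453] start [ 0.4497 -0.1354]
4 hinge [ 0.5002 -0.2106] start [ 0.439  -0.2007]
at [ 0.5514 -0.2193  0.2063] phi -9.3 turn -0.0 (alt 22.5 -22.5 ) then xyz [-1.899 -0.005 -0.562] F [-0.2 -0.2 -0.3] open 0.0003 t 40.1
```

View pics/w9.png

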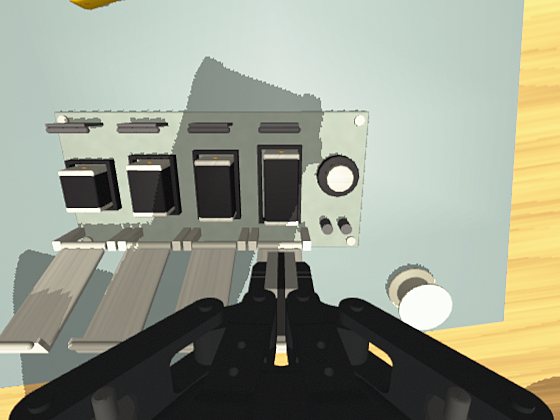

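All four modules sit inside their frames, at (83,187), (150,187), (217,187) and (281,187). The jaws are shut, so I'll move behind cover 4.

```bash
python3 -m creep '-0.65 0 -0.28 0;-0.65 0 -0.28 0;-0.6 0 0 0;0 0 0 0;0 0 0.75 0;0 0 0.73 0;0 0 0 0;0 0 0 0' && python3 -c "
from h import *
go(.439,-.2007,.151,-9.27)"
```

```text
t: 41.15
tool_pos: [0.44, -0.2014, 0.1529]
ee_rot: [0.997, -0.081, 0.0, 0.0]
wrist_force: [0.4, 0.2, -0.5]
opening: 0.0
gripper_force: 0.0
at [ 0.44   -0.2014  0.1529] phi -9.3 turn -0.0 (alt 22.5 -22.5 ) then xyz [-0.018 -0.008  0.032] F [ 0.4  0.2 -0.5] open 0.0 t 41.1
```

```bash
python3 -m creep '0.2 -0.005 0 0;0.2 0 0 0;0.2 0 0 0;0.2 0 0 0;0.2 0 0.02 0;0.21 0 0.04 0;0.22 0 0.09 0;0.22 0 0.09 0;0.18 0 0.15 0;0.18 0 0.15 0;0.13 0 0.2 0;0.13 0 0.2 0;0.1 0 0.3 0;0.03 0 0.15 0;0 0 0 0' && python3 -c "
from h import *
go(.5831,-.2240,.074,-9.27)"
```

```text
t: 43.02
tool_pos: [0.581, -0.2238, 0.0675]
ee_rot: [0.997, -0.081, -0.001, -0.0]
wrist_force: [1.3, -0.6, -0.3]
opening: 0.0
gripper_force: 0.0
at [ 0.581  -0.2238  0.0675] phi -9.3 turn -0.0 (alt 22.5 -22.5 ) then xyz [ 0.035 -0.002 -0.108] F [ 1.3 -0.6 -0.3] open 0.0 t 43.0
```

```bash
python3 -c "
from h import *
i,K,A,c=cam('side');save('s2',cv2.resize(i[190:390,230:430],None,fx=3,fy=3,interpolation=cv2.INTER_CUBIC))"
```

```text
(no output)
```

View pics/s2.png

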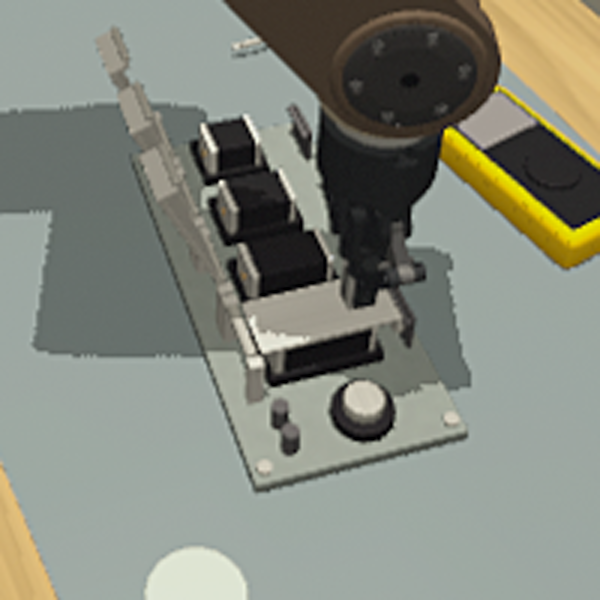

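The side crop shows cover 4 nearly flat, with the fingertips on its front end at (360,290). I'll press it.

```bash
python3 -m creep '0.03 0 0.04 0;0 0 0.04 0;0 0 0.04 0;0 0 0 0' && python3 -m creep '0 0 0.04 0;0 0 0.04 0;0 0 0 0'
```

```text
t: 43.58
tool_pos: [0.5835, -0.2245, 0.0642]
ee_rot: [0.997, -0.081, 0.001, 0.001]
wrist_force: [-6.6, 2.8, 26.1]
opening: 0.0
gripper_force: 13.1
t: 43.95
tool_pos: [0.5836, -0.2246, 0.0634]
ee_rot: [0.997, -0.081, 0.002, 0.001]
wrist_force: [-20.9, 8.0, 67.7]
opening: -0.0001
gripper_force: 33.8
```

```bash
python3 -m creep '0 0 -0.2 0;0 0 -0.5 0;0 0 -0.8 0;0 0 -0.8 0;0 0 -0.8 0;0 0 0 0;0 0 0 0' && python3 -c "
from h import *
go(.4497,-.1354,.151,-9.27)
i,K,A,c=cam('side');save('s3',cv2.resize(i[190:390,230:430],None,fx=3,fy=3,interpolation=cv2.INTER_CUBIC))"
```

```text
t: 44.82
tool_pos: [0.5827, -0.2241, 0.2421]
ee_rot: [0.997, -0.081, -0.0, -0.0]
wrist_force: [0.3, 0.0, -1.2]
opening: 0.0002
gripper_force: 0.0
at [ 0.5827 -0.2241  0.2421] phi -9.3 turn -0.0 (alt 22.5 -22.5 ) then xyz [-2.426 -1.102  1.518] F [ 0.3  0.  -1.2] open 0.0002 t 44.8
```

View pics/s3.png

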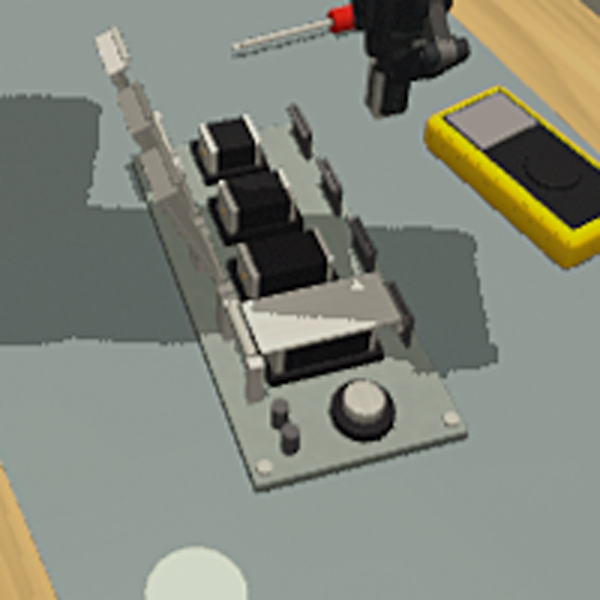

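Cover 4 stays shut under its catch at (400,305). Now cover 3.

```bash
python3 -m creep '-0.61 -0.28 0 0;-0.61 -0.28 0 0;-0.61 -0.27 0 0;-0.6 -0.27 0 0;0 0 0 0;0 0 0.76 0;0 0 0.75 0;0 0 0 0;0 0 0 0' && python3 -c "
from h import *
go(.4497,-.1354,.151,-9.27)"
```

```text
t: 46.0
tool_pos: [0.4506, -0.136, 0.1527]
ee_rot: [0.997, -0.081, 0.0, 0.0]
wrist_force: [-1.0, 0.0, 0.4]
opening: 0.0002
gripper_force: 0.0
at [ 0.4506 -0.136   0.1527] phi -9.3 turn -0.0 (alt 22.5 -22.5 ) then xyz [-0.016 -0.007  0.028] F [-1.   0.   0.4] open 0.0002 t 46.0
```

```bash
python3 -m creep '0.2 -0.005 0 0;0.2 0 0 0;0.2 0 0 0;0.2 0 0 0;0.2 0 0.02 0;0.21 0 0.04 0;0.22 0 0.09 0;0.22 0 0.09 0;0.18 0 0.15 0;0.18 0 0.15 0;0.13 0 0.2 0;0.13 0 0.2 0;0.1 0 0.3 0;0.03 0 0.15 0;0 0 0 0' && python3 -m creep '0.03 0 0.04 0;0 0 0.04 0;0 0 0.04 0;0 0 0 0' && python3 -m creep '0 0 0.04 0;0 0 0.04 0;0 0 0 0'
```

```text
t: 47.88
tool_pos: [0.5917, -0.1584, 0.0675]
ee_rot: [0.997, -0.081, -0.001, -0.0]
wrist_force: [0.4, -0.8, -0.4]
opening: 0.0002
gripper_force: 0.0
t: 48.38
tool_pos: [0.5942, -0.159, 0.0642]
ee_rot: [0.997, -0.081, 0.001, 0.0]
wrist_force: [-7.0, 1.8, 26.7]
opening: -0.0001
gripper_force: 13.1
t: 48.75
tool_pos: [0.5943, -0.159, 0.0634]
ee_rot: [0.997, -0.081, 0.002, 0.001]
wrist_force: [-20.8, 5.8, 69.2]
opening: -0.0002
gripper_force: 34.4
```

```bash
python3 -m creep '0 0 -0.2 0;0 0 -0.5 0;0 0 -0.8 0;0 0 -0.8 0;0 0 -0.8 0;0 0 0 0;-0.61 -0.28 0 0;-0.61 -0.28 0 0;-0.61 -0.27 0 0;-0.6 -0.27 0 0;0 0 0 0;0 0 0.76 0;0 0 0.75 0;0 0 0 0;0 0 0 0' && python3 -c "
from h import *
go(.4603,-.0703,.151,-9.27)"
```

```text
t: 50.62
tool_pos: [0.4614, -0.0705, 0.1528]
ee_rot: [0.997, -0.081, 0.0, 0.0]
wrist_force: [-0.1, 0.2, 0.2]
opening: -0.0002
gripper_force: 0.0
at [ 0.4614 -0.0705  0.1528] phi -9.3 turn -0.0 (alt 22.5 -22.5 ) then xyz [-0.018 -0.     0.031] F [-0.1  0.2  0.2] open -0.0002 t 50.6
```

```bash
python3 -m creep '0.2 0 0 0;0.2 0 0 0;0.2 0 0 0;0.2 0 0 0;0.2 0 0.02 0;0.21 0 0.04 0;0.22 0 0.09 0;0.22 0 0.09 0;0.18 0 0.15 0;0.18 0 0.15 0;0.13 0 0.2 0;0.13 0 0.2 0;0.1 0 0.3 0;0.03 0 0.15 0;0 0 0 0' && python3 -m creep '0.03 0 0.04 0;0 0 0.04 0;0 0 0.04 0;0 0 0 0' && python3 -m creep '0 0 0.04 0;0 0 0.04 0;0 0 0 0' && python3 -m creep '0 0 -0.2 0;0 0 -0.5 0;0 0 -0.8 0;0 0 -0.8 0;0 0 -0.8 0;0 0 0 0;-0.61 -0.28 0 0;-0.61 -0.28 0 0;-0.61 -0.27 0 0;-0.6 -0.27 0 0;0 0 0 0;0 0 0.76 0;0 0 0.75 0;0 0 0 0;0 0 0 0' && python3 -c "
from h import *
go(.4709,-.0052,.151,-9.27)"
```

```text
t: 52.5
tool_pos: [0.6023, -0.0933, 0.0675]
ee_rot: [0.997, -0.081, -0.001, -0.0]
wrist_force: [0.8, 0.2, 0.5]
opening: 0.0002
gripper_force: 0.0
t: 53.0
tool_pos: [0.6049, -0.0937, 0.0641]
ee_rot: [0.997, -0.081, 0.001, 0.0]
wrist_force: [-7.8, 1.3, 26.3]
opening: 0.0002
gripper_force: 13.2
t: 53.38
tool_pos: [0.605, -0.0938, 0.0634]
ee_rot: [0.997, -0.081, 0.002, 0.001]
wrist_force: [-22.0, 4.1, 70.0]
opening: 0.0001
gripper_force: 34.7
t: 55.25
tool_pos: [0.472, -0.0053, 0.1529]
ee_rot: [0.997, -0.081, 0.0, -0.0]
wrist_force: [-0.2, 0.4, -0.2]
opening: 0.0002
gripper_force: 0.0
at [ 0.472  -0.0053  0.1529] phi -9.3 turn -0.0 (alt 22.5 -22.5 ) then xyz [-0.018  0.002  0.031] F [-0.2  0.4 -0.2] open 0.0002 t 55.2
```

```bash
python3 -m creep '0.2 0 0 0;0.2 0 0 0;0.2 0 0 0;0.2 0 0 0;0.2 0 0.02 0;0.21 0 0.04 0;0.22 0 0.09 0;0.22 0 0.09 0;0.18 0 0.15 0;0.18 0 0.15 0;0.13 0 0.2 0;0.13 0 0.2 0;0.1 0 0.3 0;0.03 0 0.15 0;0 0 0 0' && python3 -m creep '0.03 0 0.04 0;0 0 0.04 0;0 0 0.04 0;0 0 0 0' && python3 -m creep '0 0 0.04 0;0 0 0.04 0;0 0 0 0' && python3 -m creep '0 0 -0.2 0;0 0 -0.5 0;0 0 -0.8 0;0 0 -0.8 0;0 0 -0.8 0;0 0 0 0;-0.35 0.8 0 0;-0.35 0.8 0 0;-0.35 0.8 0 0;-0.3 0.8 0 0;0 0 0 0;0 0 0 0' && python3 -c "
from h import *
go(.5529,-.2839,.15,-9.27)
i,K,A,c=cam('wrist');save('w10',i);print(proj((.5529,-.2839,.03),K,A,c))
g=cv2.cvtColor(i,cv2.COLOR_RGB2GRAY)
q=cv2.HoughCircles(g,cv2.HOUGH_GRADIENT,1,20,param1=100,param2=18,minRadius=9,maxRadius=30)
if q is not None:
  for u,v,r in q[0][:8]: print(u,v,r,ray((u,v),K,A,c,.03).round(4))"
```

```text
t: 57.12
tool_pos: [0.613, -0.0282, 0.0675]
ee_rot: [0.997, -0.081, -0.001, -0.0]
wrist_force: [-0.4, -0.0, -0.0]
opening: 0.0
gripper_force: 0.0
t: 57.62
tool_pos: [0.6155, -0.0286, 0.0642]
ee_rot: [0.997, -0.081, 0.001, 0.0]
wrist_force: [-7.0, -0.4, 26.5]
opening: -0.0002
gripper_force: 13.0
t: 58.0
tool_pos: [0.6157, -0.0285, 0.0634]
ee_rot: [0.997, -0.081, 0.002, 0.0]
wrist_force: [-20.9, 2.3, 68.7]
opening: 0.0003
gripper_force: 34.3
t: 59.5
tool_pos: [0.5041, -0.2047, 0.2421]
ee_rot: [0.997, -0.081, -0.0, -0.0]
wrist_force: [-0.9, 0.5, -0.3]
opening: -0.0
gripper_force: 0.0
at [ 0.5041 -0.2047  0.2421] phi -9.3 turn -0.01 (alt 22.49 -22.51 ) then xyz [1.015 1.172 1.535] F [-0.9  0.5 -0.3] open -0.0 t 59.5
[343.90270598 128.50771067]
420.5 250.5 25.8 [ 0.393  -0.3621  0.03  ]
340.5 126.5 20.2 [ 0.5556 -0.2805  0.03  ]
339.5 184.5 12.2 [ 0.4917 -0.2726  0.03  ]
```

View pics/w10.png

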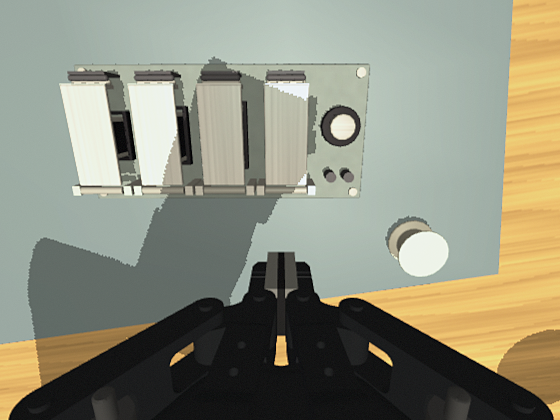

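All four covers lie flat under their catches, with front edges at about row 80. The button top is at (343,126), which agrees with the scene estimate. I'll press it.

```bash
python3 -c "
from h import *
go(.5537,-.2838,.05,-9.27)"; python3 -m creep '0.515 0.585 0 0;0.515 0.585 0 0;0 0 0.8 0;0 0 0.8 0;0 0 0.8 0;0 0 0.6 0;0 0 0.2 0;0 0 0 0;0 0 0 0' && python3 -c "
from h import *
go(.5537,-.2838,.041,-9.27)"
```

```text
at [ 0.5044 -0.2043  0.2422] phi -9.3 turn -0.0 (alt 22.5 -22.5 ) then xyz [1.025 1.176 3.203] F [-0.1  0.1 -0.5] open 0.0 t 59.5
t: 60.68
tool_pos: [0.5546, -0.2842, 0.052]
ee_rot: [0.997, -0.081, 0.001, 0.0]
wrist_force: [0.1, -0.1, 1.6]
opening: 0.0
gripper_force: 0.0
at [ 0.5546 -0.2842  0.052 ] phi -9.3 turn 0.0 (alt 22.5 -22.5 ) then xyz [-0.016 -0.005  0.184] F [ 0.1 -0.1  1.6] open 0.0 t 60.7
```

```bash
python3 -m creep '0 0 0.1 0;0 0 0.08 0;0 0 0.05 0;0 0 0 0' && python3 -m creep '0 0 0.04 0;0 0 0.03 0;0 0 0 0;0 0 0 0'
```

```text
t: 61.18
tool_pos: [0.5544, -0.2846, 0.0388]
ee_rot: [0.997, -0.081, 0.001, 0.001]
wrist_force: [-3.4, 2.1, 20.0]
opening: 0.0001
gripper_force: 10.5
t: 61.68
tool_pos: [0.5545, -0.2847, 0.0381]
ee_rot: [0.997, -0.081, 0.002, 0.001]
wrist_force: [-13.7, 8.4, 57.6]
opening: 0.0
gripper_force: 29.0
```

The hard stop is at TCP z ≈ 0.039, earlier than I expected. I'll back off in small steps and read the spring force, to see how far the button really travelled.

```bash
for k in 1 2 3 4 5; do python3 -m creep '0 0 -0.03 0;0 0 0 0' | egrep 'pos|wrist'; done
```

```text
tool_pos: [0.5545, -0.2847, 0.0384]
wrist_force: [-9.3, 5.4, 41.7]
tool_pos: [0.5544, -0.2846, 0.0387]
wrist_force: [-4.2, 2.9, 26.1]
tool_pos: [0.5543, -0.2845, 0.039]
wrist_force: [0.6, 1.0, 10.9]
tool_pos: [0.5543, -0.2845, 0.0402]
wrist_force: [2.8, -0.4, 4.3]
tool_pos: [0.5539, -0.2843, 0.0417]
wrist_force: [2.7, -0.9, 3.3]
```

```bash
python3 - <<'E'
from h import *
for n,b in(("scene",None),("side",None)):
    d=np.load(n+".npz");i,K,A,c=d['i'],d['K'],d['A'],d['c'];p=proj((.5535,-.2838,.03),K,A,c);u,v=p.round().astype(int)
    print(n,p.round(1));print(cv2.cvtColor(i,cv2.COLOR_RGB2GRAY)[v-11:v+14,u-13:u+14])
E
```

```text
scene [248.1 139.7]
[[151 151 151 151 151 151 150 151 151 151 150 150 151 151 150 152 150 152
  151 151 151 151 151 150 151 151 151]
 [151 150 151 151 151 151 150 151 151 152 151 151 151 151 152 151 151 150
  150 151 151 151 152 151 150 151 150]
 [151 151 151 151 151 150 151 151 151 151 151 151 151 150 151 151 151 151
  152 151 151 151 151 151 151 151 151]
 [151 152 151 151 150 151 151 151 151 151 151 151 151 151 151 150 151 151
  151 152 151 151 151 151 151 151 151]
 [151 151 151 151 151 150 151 151 150 151 151 151 151 151 151 151 151 151
  151 151 151 151 151 151 151 151 151]
 [151 150 151 151 151 151 151 151 151 150 151 151 151 150 151 151 151 151
  151 150 150 151 151 151 151 151 151]
 [150 151 151 151 151 151 151 151 151 152 150 151 151 151 151 152 151 151
  151 151 151 152 151 151 150 142 138]
 [151 151 151 151 151 151 150 151 151 151 151 151 151 151 151 151 151 151
  151 151 143 138 146 155 161 158 152]
 [151 151 151 150 151 151 151 151 151 151 158 173 182 181 178 169 144 138
  155 160 156 151 153 155 157 156 155]
 [151 151 151 151 151 151 151 151 141 153 177 184 187 185 184 1
[... 3890 characters left out ...]
 126 139 136 134 134]
 [136 135  82  18   2  20  28  37  33  30  30  30  28  29  29  30  30  33
   29  25   5  17  99 132 134 134 134]
 [135 140 132  82  20   0  14  26  29  39  38  33  35  38  37  38  32  30
   16   6  18 113 122 133 135 133 134]
 [135 135 141 135  82  18   0   0  16  26  28  30  28  26  25  25  18  14
    0   2 113 141 138 134 135 134 133]
 [133 134 137 143 133 103  48   4   1   4   7  15  15  10   7   6   6   0
   54  83 136 138 134 133 133 134 134]
 [132 134 134 137 141 135 126 103  41   0   0   0   0   0   0   0  24  23
  118 132 136 135 132 133 134 133 133]
 [133 133 133 133 136 137 140 135 125 125 102  66  57  88  91 118 124 120
  137 138 135 134 134 133 134 136 136]]
```

```bash
for k in 1 2 3 4 5; do python3 -m creep '0 0 -0.02 0;0 0 0 0;0 0 0 0' | egrep 'pos|wrist'; done
```

```text
tool_pos: [0.5537, -0.2842, 0.0427]
wrist_force: [1.7, -1.7, 2.5]
tool_pos: [0.5536, -0.2841, 0.0439]
wrist_force: [0.2, -2.1, 2.3]
tool_pos: [0.5536, -0.284, 0.045]
wrist_force: [-0.8, -0.3, 0.6]
tool_pos: [0.5537, -0.2841, 0.0463]
wrist_force: [-0.0, 0.5, 0.0]
tool_pos: [0.5538, -0.2842, 0.0476]
wrist_force: [-0.0, -0.8, 0.4]
```

The spring force falls to zero at TCP z ≈ 0.045. That is 6 mm above the stop, so the button was fully pressed and has come back up. I'll retreat and hand the job in.

```bash
python3 -m creep '0 0 -0.5 0;0 0 -0.8 0;0 0 -0.8 0;0 0 -0.8 0;0 0 0 0;-0.52 -0.59 -0.15 0;-0.52 -0.59 0 0;0 0 0 0;0 0 0 0' && python3 - <<'E'
from h import *
a=cv2.cvtColor(cv2.imread('pics/w10.png'),cv2.COLOR_BGR2RGB);i,K,A,c=cam('wrist')
print("px changed in fixture area:",(np.abs(a[60:200,60:370].astype(int)-i[60:200,60:370]).max(2)>60).mean())
print(workorder.job_done())
E
```

```text
t: 65.92
tool_pos: [0.5039, -0.2045, 0.2303]
ee_rot: [0.997, -0.081, 0.0, 0.0]
wrist_force: [0.1, 0.5, 0.3]
opening: -0.0002
gripper_force: 0.0
px changed in fixture area: 0.14073732718894008
the job is handed in; nothing more can be done
None
```

The job is handed in after 66 s of the 210 s allowed: all four modules went into their pockets from shortest to longest, all four covers snapped shut, and then the start button was pressed fully down and released. The judge gave no verdict; the last picture, taken just before the button press, shows all covers shut, but a pixel check before hand-in was inconclusive because the arm stood about 12 mm lower.

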